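# Gauge a stage riser block in the bench caliper

## Task

Check the length of the black stage riser block in the bench caliper: lift it out of the white rack by its bright ends, stand it on the green pad, and take it again by its black sides so that its bright ends are free. Stand it upright on the caliper's bed between the open jaws, bright ends facing the jaws, then gently slide the carriage shut by its blue thumb post until the block bears on both jaws and the red pointer stands in the green band, never on to the pointer's end stop, and let go. Do not drop the block, and leave the other two parts in the rack.

Things in the scene. Friction and masses are not known exactly. Their poses are not given: they have to be found in the camera images.
- block_c (a point): Centre (20 mm above its underside) of the black aluminium riser block, 48 mm long (its x) x 28 mm wide (y) x 40 mm tall (z), about 0.14 kg. Its two 28 x 40 mm end faces (x = +-24 mm) are bright metal, its long sides black, with two bright screw heads on top. It starts upright in one of the rack's three slots, its length along the slot (rack x).
- rack: White fixed rack; origin at the centre of its underside. Base 60 mm (x) x 123 mm (y); parts stand on its floor, 8 mm up. Three slots at y = -39, 0, +39 mm, open at both x ends, 33 mm wide between walls 6 mm thick that span x = +-17 mm and rise to 52 mm above the table, 4 mm over the block's top: the block can be taken only by its ends, 7 mm out beyond the walls.
- pad: Green fixed set-down pad, 100 x 100 mm, 4 mm thick; origin at the centre of its underside, z up. Empty at the start.
- caliper: Fixed bench caliper; origin at the centre of the underside of its grey base, 76 mm (x) x 290 mm (y) x 18 mm. The bed is the base's top, 18 mm up. The jaws measure along y: fixed jaw at +y, the sliding jaw closes towards +y. A white readout box (y = 96 to 143 mm) stands behind the fixed jaw, top 50 mm above the table. The space beside the jaws (beyond x = +-25 mm) is free.
- fixed_jaw: The fixed jaw, a steel plate 50 mm wide (x), 18 mm thick, from the bed up to 58 mm above the table, part of the caliper. This origin and axes coincide with those of caliper; its measuring face is the plane y = +75 mm and looks to -y.
- carriage (a joint): Position in m of the caliper's aluminium carriage (50 mm wide, 70 mm long, top 45 mm above the table): 0 = fully open, grows to 0.060 as it is slid shut (caliper +y). It starts between 0 and 0.008. Gap between the jaws = 0.068 - carriage + jaw. It slides with about 10 N of friction and stays where it is left.
- jaw (a joint): How far in m the sliding jaw (steel, 50 mm wide, top 58 mm above the table) is pushed back on the carriage against its 400 N/m spring: 0 relaxed, 0.018 end stop. It carries the red pointer over a strip on the carriage top, whose green band spans 0.005 to 0.013. Pushing the block along the bed takes about 1 N (1 to 3 mm); any more means it bears on both jaws.
- thumb (a point): Centre of the blue thumb post on the carriage, an upright block 26 mm (caliper x) x 18 mm (caliper y) x 40 mm tall; this point is 64.5 mm above the table, the post's top 84.5 mm above the table, its foot on the carriage 44.5 mm. It moves with the carriage, at caliper y = -88 mm + carriage. It can be pinched from above or pushed.
- stud_c (a point): Centre of a round brass stud, 28 mm diameter, 38 mm tall, standing in another slot of the rack; leave it there.
- cradle_c (a point): Centre of a small orange plastic U-shaped cradle, 36 x 26 x 32 mm, standing in the remaining slot of the rack; leave it there.
Not all that is in view belongs to the job. What is shaped like the part that bears block_c but turquoise is not meant.

How it is judged (in metres and radians):
On the way, in this order (a step that is already met when the one before it is completed fails the run):
1. the block stands upright on the green pad, let go (x of block_c in the frame of pad between -0.05 and 0.05 m and y of block_c in the frame of pad between -0.05 and 0.05 m and z of block_c in the frame of pad between 0.021 and 0.0265 m and angle between block_c's own z axis and vertical below 0.08 rad and linear speed of block below 0.01 m/s and contact force between the fingers and block below 0.1 N), for 0.2 s.
2. the block stands upright on the caliper's bed between the jaws, bright ends facing them (within 0.2 rad), let go, the jaw spring not yet pressed into the green band (x of block_c in the frame of caliper between -0.02 and 0.02 m and y of block_c in the frame of caliper between 0 and 0.056 m and z of block_c in the frame of caliper between 0.035 and 0.0405 m and angle between block_c's own z axis and vertical below 0.08 rad and angle between the x axis of block_c and the y axis of caliper, either way round below 0.2 rad and contact force between the fingers and block below 0.1 N and value of joint jaw below 0.0045 m and linear speed of block below 0.01 m/s), for 0.2 s.
At the end, for the whole second after the job is handed in: The block stands upright on the caliper bed, centre within 20 mm of the middle line, ends square to the jaws (0.06 rad), bearing on the fixed jaw with over 0.8 N; the pointer is in the green band (spring pushed in 4.5 to 13.5 mm); all at rest and let go (x of block_c in the frame of caliper between -0.02 and 0.02 m and y of block_c in the frame of caliper between 0 and 0.056 m and z of block_c in the frame of caliper between 0.035 and 0.0405 m and angle between block_c's own z axis and vertical below 0.08 rad and y of block_c in the frame of caliper above 0.047 m and angle between the x axis of block_c and the y axis of caliper, either way round below 0.06 rad and contact force between fixed_jaw and block above 0.8 N and value of joint jaw between 0.0045 and 0.0135 m and linear speed of block below 0.01 m/s and velocity of joint carriage between -0.003 and 0.003 m/s and contact force between the fingers and block below 0.1 N); the robot touches nothing.
It fails at once if the jaw spring is pushed on to its end stop (over 17 mm) (value of joint jaw above 0.017 m).
It fails at once if the block is dropped (falls free for more than about 20 mm) (linear speed of block above 0.6 m/s and contact force between the fingers and block below 0.1 N).
It fails at once if the brass stud or the orange cradle is moved more than 30 mm (distance of any of stud_c, cradle_c from where it was at the start of the episode above 0.03 m).
It also fails if it takes over 69 s, if anything falls off the work surface, if the arm or the gripper's body presses on something with over 40 N, if the wrist force passes 120 N, or if a joint passes its speed limit or range.

## Robot

A 6-joint arm with a two-finger parallel gripper is mounted at the origin on the work surface. World frame = base frame: x ahead of the robot, y to its left, z up, the work surface at z = 0. Lengths are in mm, angles in rad, forces in N, time in s.
With the tool pointing down it reaches from about 325 to 775 mm from the base axis. Payload 9.3 kg.
Tool frame: the origin (TCP) lies at the very end of the fingers, on their centre line; the grasp point (between the pads) lies robot.grasp_offset behind it (robot.grasp_offset is the distance from the TCP to the grasp point, in mm); z points along the fingers, y is the line along which they close (so a half turn about z gives the same grasp; the last joint's range is limited). The gripper opens to 85 mm and grips with 20 to 120 N. Pads are 22 mm wide; open, the fingers measure 114 mm over their backs; the gripper's body (76 mm by 85 mm) begins 54 mm behind the grasp point. The pads swing forward as they close: fully open they stand 13 mm farther back than shut.
Start: joints at [-1.38, 0.259, 0.021, 1.334, 0, 1.418], TCP at [185.38, -517.814, 231.279] pointing down, gripper open.
Joint ranges: [-3.04, 3.04], [-0.91, 1.82], [-1.04, 1.36], [-1.92, 1.95], [-1.52, 1.45], [-3.14, 3.14]. Speed limits (rad/s): [2.22, 2.22, 2.79, 3.14, 3.14, 3.14].

## Interface

Orientations are given as a unit quaternion [w, x, y, z].
In Python, from plant import robot, read_camera, camera_model, close_job gives the robot as it stands. The module is installed in compiled form; this text tells all that it offers.
- The arm moves only by the tool carry_out, never from a script. Its argument "series" is text: rows parted by semicolons, each of 4 numbers parted by spaces: the shift along the tool's x, y, z in cm, then the turn about the tool's z in rad. A call has exactly 10 rows; each row is the pose to reach, as a shift and turn from the pose commanded when the call began, along the tool's axes at that moment; what a row does not reach only later rows make up. A row lasts 1/12 s, in which the tool goes at most 41.7 mm and 7.16 degrees, less where a joint would pass 70% of its speed; a pose out of reach is approached as far as the arm can. A call with a gripper value outside its range is refused whole. "jaw" is the finger opening in cm, from 0 to 8.54, set as the call begins (left out, the last holds). The fingers move at their own pace and stop on an object; "grip_force" is the grip in N (left out, the last holds). Time passes only in rows, so rows that repeat a pose let the fingers close, or fill a call up. It gives the time, the measured TCP pose, the force, the opening and the grip force at its end, in the units of the state.
- robot.get_obs(): the state, without advancing time (a new reading comes with each control period).
- read_camera(name): name is "scene" or "top" or "wrist"; returns (picture, depth): 384x512x3 uint8, blue, green, red; 384x512 float32, mm along the optical axis (not along the pixel's ray), 0 where there is no reading.
- camera_model(name): a dict with "fx", "fy", "cx", "cy" (pixels), "k1" (the pictures are not rectified: a ray, as slopes to the right and down, at radius r is drawn at 1 + k1 r^2 times it, then the intrinsics apply), "extrinsics" (4x4, takes a point from world to camera coordinates). Camera axes: x right, y up, looking along -z (the intrinsics and any distortion apply to the point x, -y, -z); pixel columns grow to the right and rows downward; lengths in mm; the calibration is good to about 2 mm. A picture is of the moment at which its call begins: read the wrist's pose just before it. camera_model takes no time and is no camera call; for the wrist camera it gives the pose at the moment of the call.
- close_job(): hands the job in; it is judged then, once.
The state is a dict: "clock": time; "joint_positions": joint angles; "dq": joint speeds; "tau": joint torques, N m; "tcp_pos": TCP position; "eef_rot": TCP orientation; "ft_force": force on the tool from outside, world axes, zero at the start; "moment": the same for the moment, N m; "opening": finger opening in mm; "grip_force": force on a finger pad.
Only numpy, scipy, OpenCV 4.12 (cv2) and the standard library are available. Lean on these libraries where they do the work, as an engineer would, in place of code of your own. Each camera call takes 0.05 s, during which the arm holds its last target. There are 200 camera calls.

## Working session

There is one attempt and no reset: what is moved stays moved. The work goes in short steps, Python scripts to look and compute and a tool call to move; the robot and the scene stay as the last step left them, time stands still between calls to the robot, and variables do not carry over. Pictures are saved under pics/ and viewed, at most 10 in all, crops included, and the job is handed in when it is done.

Besides the shell and the picture viewer there is one more tool, called after ">>>" as name(argument=value, ...), one argument or row to a line, values as JSON. carry_out: Moves the arm, as the interface text tells. Its arguments: {"type":"object","properties":{"series":{"type":"string"},"jaw":{"type":"number"},"grip_force":{"type":"number"}},"required":["series"]}

```bash
mkdir -p pics
cat > h.py <<'E'
import numpy as np, cv2
from plant import robot, read_camera, camera_model, close_job
def deproj(m,u,v,d):
    # pixel+depth -> world (mm)
    K=np.array([[m['fx'],0,m['cx']],[0,m['fy'],m['cy']],[0,0,1.]])
    x,y=(u-m['cx'])/m['fx'],(v-m['cy'])/m['fy']
    a,b=x,y
    for _ in range(10):
        s=1+m['k1']*(a*a+b*b); a,b=x/s,y/s
    p=np.array([a*d,-b*d,-d,1.0]); 
    return (np.linalg.inv(np.array(m['extrinsics']))@p)[:3]
def ray_z(m,u,v,z):
    E=np.linalg.inv(np.array(m['extrinsics'])); c=E[:3,3]; q=deproj(m,u,v,100.); d=q-c
    return c+d*(z-c[2])/d[2]
E
python3 - <<'E'
from h import *
o=robot.get_obs(); print(robot.grasp_offset,o)
for n in ['scene','top']:
    p,d=read_camera(n); m=camera_model(n); np.savez(f'/tmp/{n}.npz',p=p,d=d); np.save(f'/tmp/{n}_m.npy',m,allow_pickle=True)
    cv2.imwrite(f'pics/{n}0.png',cv2.resize(p,(768,576),interpolation=cv2.INTER_CUBIC)); print(m)
E
```

```text
18.700000000000003 {'clock': 0.0, 'joint_positions': array([-1.37960564e+00,  2.59187021e-01,  2.07332621e-02,  1.33372311e+00,
        1.22244830e-06,  1.41819283e+00]), 'dq': array([-0.00039741,  0.00015738,  0.00092059,  0.00039758, -0.00089693,
       -0.00123241]), 'tau': array([ 1.20751880e-03, -5.55633509e+01,  3.44532430e+01,  1.36879858e-02,
       -1.08954346e-04, -7.43805913e-06]), 'tcp_pos': array([ 185.31978449, -517.51658932,  230.65777672]), 'eef_rot': array([-6.90154378e-04,  9.85261805e-01,  1.71051743e-01, -1.27058737e-05]), 'ft_force': array([0.11698119, 0.65829594, 1.08109512]), 'moment': array([-0.0333808 , -0.01207628,  0.04281905]), 'grip_force': 0.0, 'opening': 85.49581419501271}
{'fx': 499.6149959893114, 'fy': 499.6149959893114, 'cx': 249.25748481263582, 'cy': 193.54428481389616, 'k1': 0.07088139953858229, 'extrinsics': array([[-4.67470803e-02,  9.98675866e-01,  2.14761459e-02,
         1.92340907e+01],
       [-6.73018610e-01, -4.73760738e-02,  7.38106671e-01,
         3.18734256e+02],
       [ 7.38146775e-01,  2.00504860e-02,  6.74342136e-01,
        -1.48284010e+03],
       [ 0.00000000e+00,  0.00000000e+00,  0.00000000e+00,
         1.00000000e+00]])}
{'fx': 478.34169881583114, 'fy': 478.34169881583114, 'cx': 255.46272390937906, 'cy': 192.28877820570608, 'k1': -0.15224102417381716, 'extrinsics': array([[-5.91495335e-03, -9.99952656e-01, -7.72656754e-03,
        -1.58770702e+01],
       [ 9.74253661e-01, -7.50404571e-03,  2.25329742e-01,
        -5.69657056e+02],
       [-2.25377055e-01, -6.19482180e-03,  9.74251922e-01,
        -1.13520798e+03],
       [ 0.00000000e+00,  0.00000000e+00,  0.00000000e+00,
         1.00000000e+00]])}
```

View pics/top0.png

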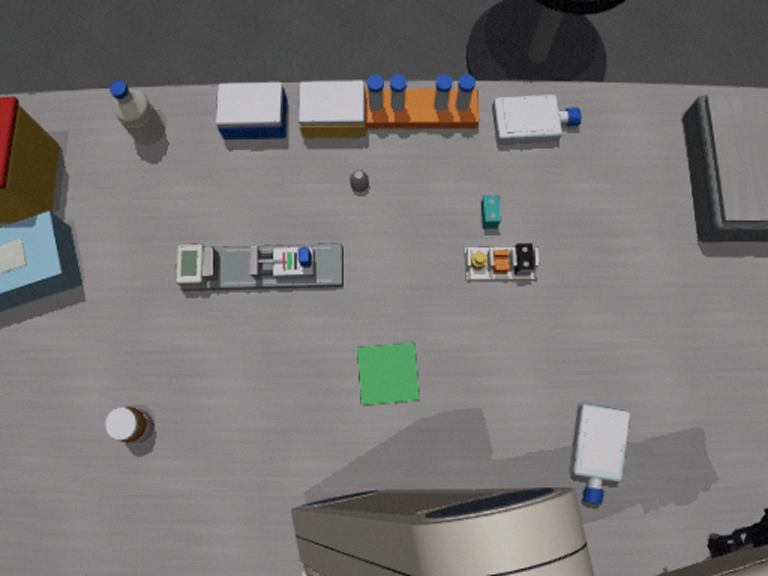

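View pics/scene0.png

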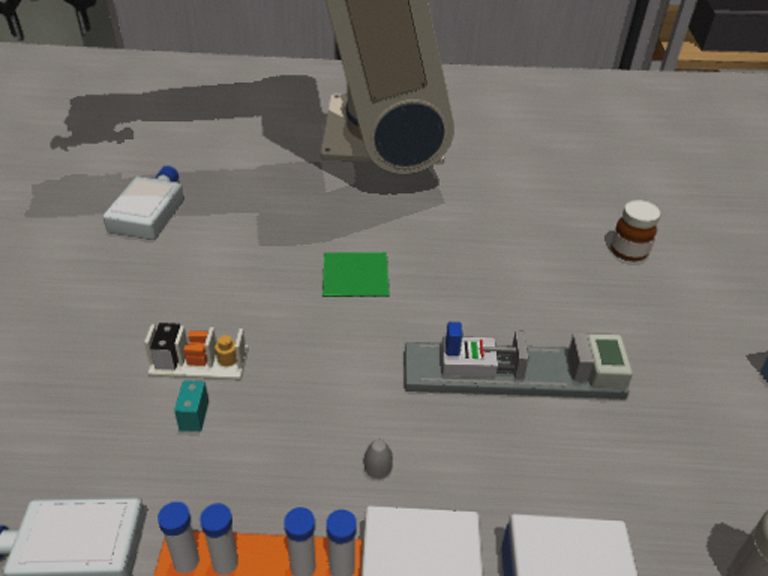

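Run:
```python
from h import *
p=np.load('/tmp/top.npz')['p']
a=cv2.resize(p[150:200,300:370],None,fx=8,fy=8,interpolation=cv2.INTER_CUBIC)
b=cv2.resize(p[155:200,110:240],None,fx=6,fy=6,interpolation=cv2.INTER_CUBIC)
c=np.zeros((400+270,780,3),np.uint8); c[:400,:560]=a; c[400:]=b
cv2.imwrite('pics/crop1.png',cv2.resize(c,None,fx=.89,fy=.89))
```

```text
(no output)
```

View pics/crop1.png

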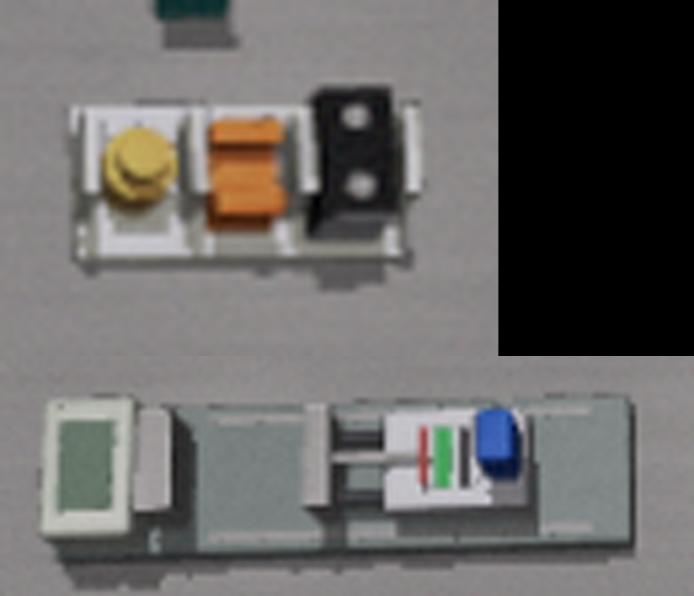

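Run:
```python
from h import *
m=np.load('/tmp/top_m.npy',allow_pickle=True).item(); d=np.load('/tmp/top.npz')['d']
A=lambda x,y:(300+x/7.12-.5,150+y/7.12-.5)
B=lambda x,y:(110+x/5.34-.5,155+(y-356)/5.34-.5)
for n,q,z in [('s1',A(355,116),49),('s2',A(361,185),49),('blockTL',A(316,90),48),('TR',A(390,88),48),('BR',A(395,208),48),('BL',A(322,210),48),
 ('rackBL',A(78,250),8),('rackBR',A(402,250),8),('rackwallTL',A(72,108),52),('wallBL',A(90,190),52),('wallTR',A(414,102),52),('wallBR',A(414,190),52),('stud',A(142,150),46),
 ('calTR',B(630,397),18),('calBR',B(630,541),18),('calTL',B(190,404),18),('calBL',B(200,549),18),('boxTL',B(47,401),50),('boxBL',B(40,533),50),('boxTR',B(130,398),50),('boxBR',B(127,533),50),
 ('fjT',B(171,408),58),('fjB',B(167,510),58),('sjT',B(305,404),58),('sjB',B(305,505),58),('thTL',B(475,409),84.5),('thTR',B(512,409),84.5),('thBL',B(482,462),84.5),('thBR',B(519,462),84.5)]:
    print(n,np.round(q,1),np.round(ray_z(m,*q,z),1),np.round(deproj(m,*q,d[int(round(q[1])),int(round(q[0]))]),0))
for n,q in [('padTL',(358.5,345.5)),('padTR',(415,343)),('padBR',(419,402)),('padBL',(362,405))]:
    q=np.array(q)/1.5-.5+.17; print(n,np.round(ray_z(m,*q,4),1))
```

```text
s1 [349.4 165.8] [ 641.8 -263.2   49. ] [ 642. -263.   49.]
s2 [350.2 175.5] [ 615.8 -264.    49. ] [ 617. -265.   46.]
blockTL [343.9 162.1] [ 652.  -249.5   48. ] [ 653. -250.   44.]
TR [354.3 161.9] [ 652.6 -276.8   48. ] [ 652. -276.   50.]
BR [355.  178.7] [ 607.4 -276.2   48. ] [ 607. -276.   48.]
BL [344.7 179. ] [ 606.8 -249.4   48. ] [ 608. -250.   43.]
rackBL [310.5 184.6] [ 602.4 -164.9    8. ] [ 603. -165.    7.]
rackBR [356.  184.6] [ 601.6 -286.3    8. ] [ 605. -289.   -6.]
rackwallTL [309.6 164.7] [ 644.5 -159.5   52. ] [ 658. -165.    6.]
wallBL [312.1 176.2] [ 613.7 -165.    52. ] [ 614. -165.   52.]
wallTR [357.6 163.8] [ 646.1 -284.5   52. ] [ 661. -295.    2.]
wallBR [357.6 176.2] [ 613.  -282.6   52. ] [ 613. -282.   53.]
stud [319.4 170.6] [ 630.2 -185.2   46. ] [ 631. -186.   42.]
calTR [227.5 162.2] [662.9  54.3  18. ] [669.  56.  -2.]
calBR [227.5 189.1] [589.4  53.7  18. ] [590.  54.  16.]
calTL [145.1 163.5] [661.8 275.4  18. ] [667. 279.   2.]
calBL [147.  190.6] [587.1 266.7  18. ] [587. 266.  20.]
boxTL [118.3 162.9] [654.7 339.2  50. ] [671. 356.  -3.]
boxBL [117.  187.6] [588.1 338.5  50. ] [602. 356.  -7.]
boxTR [133.8 162.4] [655.7 297.5  50. ] [670. 311.   1.]
boxBR [133.3 187.6] [587.7 295.3  50. ] [589. 297.  44.]
fjT [141.5 164.2] [647.9 274.7  58. ] [665. 290.  -1.]
fjB [140.8 183.3] [597.  274.1  58. ] [596. 273.  63.]
sjT [166.6 163.5] [649.1 209.   58. ] [666. 220.   1.]
sjB [166.6 182.4] [598.8 207.   58. ] [599. 207.  59.]
thTL [198.5 164.4] [637.9 122.8  84.5] [656. 131.  22.]
thTR [205.4 164.4] [637.7 105.3  84.5] [658. 113.  17.]
thBL [199.8 174.4] [612.1 118.9  84.5] [612. 119.  85.]
thBR [206.7 174.4] [611.9 101.6  84.5] [621. 105.  50.]
padTL [483.5  24.8   4. ]
padTR [487.1 -73.    4. ]
padBR [385.4 -78.4   4. ]
padBL [381.   18.8   4. ]
```

```bash
cat >> h.py <<'E'
from scipy.spatial.transform import Rotation as R
def pose():
    o=robot.get_obs(); q=o['eef_rot']; r=R.from_quat([q[1],q[2],q[3],q[0]]).as_matrix()
    return o,r
def go(x,y,z,head):
    o,r=pose(); d=r.T@(np.array([x,y,z])-o['tcp_pos'])/10; h=np.arctan2(r[1,0],r[0,0])
    t=-(head-h); t=(t+np.pi)%(2*np.pi)-np.pi
    print('clock %.2f'%o['clock'],'tcp',o['tcp_pos'].round(1),'h %.3f'%h,'op %.1f'%o['opening'],'F',o['ft_force'].round(1),'tilt %.3f'%np.arccos(-r[2,2]))
    print('move cm',d.round(2),'turn %.3f'%t)
E
python3 -c "
from h import *
go(615,-263,170,np.pi/2)"
```

```text
clock 0.10 tcp [ 185.3 -517.6  230.7] h 0.344 op 85.4 F [-0.5 -0.2 -0.1] tilt 0.001
move cm [49.03 -9.48  6.09] turn -1.227
```

>>> carry_out(
  series="4 -0.8 0.5 -0.12;8 -1.6 1 -0.24;12 -2.4 1.5 -0.36;16 -3.2 2 -0.48;20 -4 2.5 -0.6;24 -4.8 3 -0.72;28 -5.6 3.5 -0.84;32 -6.4 4 -0.96;36 -7.2 4.5 -1.08;40 -8 5 -1.2",
  jaw=8.5,
  grip_force=40,
)

```text
clock: 0.93
tcp_pos: [536.5, -306.1, 180.7]
eef_rot: [-0.0, 0.714, 0.7, -0.0]
ft_force: [0.0, -1.0, 0.2]
opening: 84.7
grip_force: 0.0
```

```bash
python3 -c "
from h import *
go(615,-263,170,np.pi/2)"
```

```text
clock 0.93 tcp [ 536.5 -306.1  180.7] h 1.550 op 84.7 F [ 0.  -1.   0.2] tilt 0.001
move cm [4.47 7.76 1.07] turn -0.021
```

>>> carry_out(
  series="1.2 2 0.3 0;2.4 4 0.6 0;3.6 6 0.9 -0.02;4.5 7.8 1.1 -0.02;4.5 7.8 1.1 -0.02;4.5 7.8 1.1 -0.02;4.5 7.8 1.1 -0.02;4.5 7.8 1.1 -0.02;4.5 7.8 1.1 -0.02;4.5 7.8 1.1 -0.02",
)

```text
clock: 1.77
tcp_pos: [613.6, -265.5, 170.7]
eef_rot: [0.0, 0.71, 0.704, 0.0]
ft_force: [-0.9, -0.3, -0.0]
opening: 85.3
grip_force: 0.0
```

Run:
```python
from h import *
m=camera_model('wrist'); p,d=read_camera('wrist'); np.savez('/tmp/w1.npz',p=p,d=d); np.save('/tmp/w1m.npy',m)
cv2.imwrite('pics/w1.png',cv2.resize(p,(768,576)))
go(629,-263,70,np.pi/2)
```

```text
clock 1.82 tcp [ 613.7 -265.3  170.7] h 1.563 op 84.8 F [ 0.7 -0.3 -0.6] tilt 0.000
move cm [ 0.25  1.52 10.07] turn -0.008
```

View pics/w1.png

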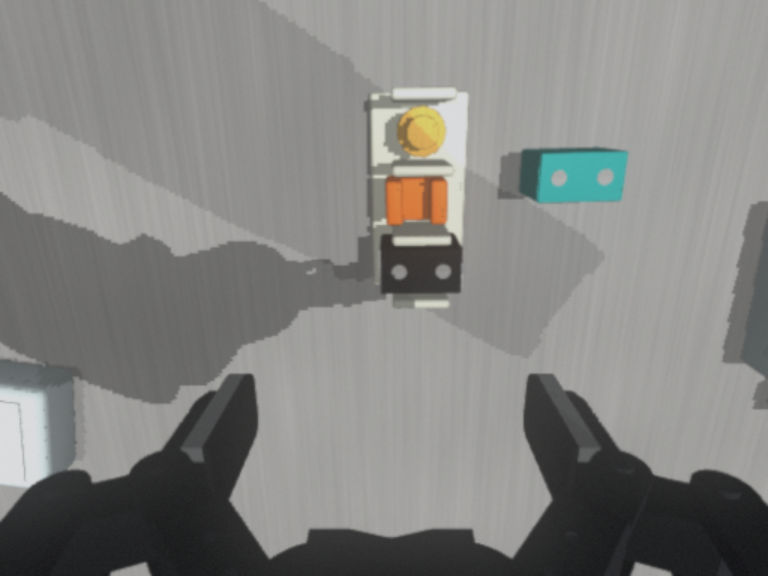

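The wrist view shows the black block at the rack's near end, with screws at (399,272) and (443,272). The brass stud is at (421,132), the orange cradle at (417,200), and the turquoise decoy, which stays, at (573,176).

Run:
```python
from h import *
m=np.load('/tmp/w1m.npy',allow_pickle=True).item()
f=lambda u,v:((u+.5)/1.5-.5,(v+.5)/1.5-.5)
for n,q,z in [('s1',(399,272),49),('s2',(443,272),49),('L',(381,265),48),('R',(460,265),48),('bot1',(383,293),48),('bot2',(459,291),48),('wallL',(394,241),52),('wallR',(450,241),52),('w0L',(393,94),52),('w0R',(456,94),52)]:
    print(n,ray_z(m,*f(*q),z).round(1))
```

```text
s1 [ 617.8 -266.4   49. ]
s2 [ 643.7 -266.6   49. ]
L [ 607.2 -262.3   48. ]
R [ 653.7 -262.7   48. ]
bot1 [ 608.2 -279.9   48. ]
bot2 [ 653.8 -279.    48. ]
wallL [ 614.9 -246.9   52. ]
wallR [ 646.8 -247.2   52. ]
w0L [ 614.8 -169.2   52. ]
w0R [ 647.3 -169.5   52. ]
```

```bash
python3 -c "
from h import *
go(630.5,-265,16,np.pi/2)"
```

```text
clock 1.82 tcp [ 613.7 -265.3  170.7] h 1.563 op 84.8 F [ 0.7 -0.3 -0.6] tilt 0.000
move cm [ 0.05  1.67 15.47] turn -0.008
```

>>> carry_out(
  series="0 1.7 2 -0.01;0 1.7 4 -0.01;0 1.7 6 -0.01;0 1.7 8 -0.01;0 1.7 10 -0.01;0 1.7 12 -0.01;0 1.7 13.5 -0.01;0 1.7 14.5 -0.01;0 1.7 15.5 -0.01;0 1.7 15.5 -0.01",
)

```text
clock: 2.65
tcp_pos: [630.4, -264.7, 13.6]
eef_rot: [-0.001, 0.706, 0.708, -0.0]
ft_force: [-0.2, 0.7, 0.4]
opening: 85.2
grip_force: 0.0
```

>>> carry_out(
  series="0 0 0 0;0 0 0 0;0 0 0 0;0 0 0 0;0 0 0 0;0 0 0 0;0 0 0 0;0 0 0 0;0 0 0 0;0 0 0 0",
  jaw=4,
  grip_force=40,
)

```text
clock: 3.48
tcp_pos: [631.7, -265.3, 16.5]
eef_rot: [0.001, 0.706, 0.708, 0.0]
ft_force: [-0.6, -0.1, 5.5]
opening: 47.5
grip_force: 42.4
```

>>> carry_out(
  series="0 0 -0.5 0;0 0 -1 0;0 0 -2 0;0 0 -3 0;0 0 -4.5 0;0 0 -6 0;0 0 -7.5 0;0 0 -9 0;0 0 -9 0;0 0 -9 0",
)

```text
clock: 4.32
tcp_pos: [631.7, -265.2, 106.5]
eef_rot: [0.001, 0.706, 0.708, 0.0]
ft_force: [0.4, 1.0, -1.7]
opening: 47.1
grip_force: 41.7
```

```bash
python3 -c "
from h import *
go(434,-27,80,np.pi)"
```

```text
clock 4.32 tcp [ 631.7 -265.2  106.5] h 1.574 op 47.1 F [ 0.4  1.  -1.7] tilt 0.002
move cm [ 23.88 -19.7    2.59] turn -1.568
```

>>> carry_out(
  series="2 -1.7 0 -0.12;4.5 -3.7 0 -0.24;7 -5.8 0 -0.36;10 -8.3 0 -0.48;13 -10.8 0 -0.6;16 -13.3 0 -0.72;19 -15.7 0.5 -0.84;21 -17.3 1 -0.96;23 -19 1.8 -1.08;23.9 -19.7 2.6 -1.2",
)

```text
clock: 5.15
tcp_pos: [430.3, -24.2, 78.5]
eef_rot: [-0.001, 0.179, 0.984, 0.0]
ft_force: [0.6, 0.5, -0.9]
opening: 47.5
grip_force: 41.7
```

```bash
python3 -c "
from h import *
go(434,-27,30,np.pi)"
```

```text
clock 5.15 tcp [430.3 -24.2  78.5] h 2.781 op 47.5 F [ 0.6  0.5 -0.9] tilt 0.002
move cm [-0.45 -0.13  4.84] turn -0.361
```

>>> carry_out(
  series="-0.1 0 0.5 -0.1;-0.3 -0.1 1 -0.2;-0.4 -0.1 2 -0.3;-0.4 -0.1 3 -0.36;-0.4 -0.1 4 -0.36;-0.4 -0.1 4.8 -0.36;-0.4 -0.1 4.8 -0.36;-0.4 -0.1 4.8 -0.36;-0.4 -0.1 4.8 -0.36;-0.4 -0.1 4.8 -0.36",
)

```text
clock: 5.98
tcp_pos: [437.1, -29.0, 31.7]
eef_rot: [0.0, 0.004, 1.0, -0.0]
ft_force: [1.1, 0.7, -2.5]
opening: 47.7
grip_force: 41.8
```

```bash
python3 -c "
from h import *
go(434,-27,12.5,np.pi)"
```

```text
clock 5.98 tcp [437.1 -29.   31.7] h 3.134 op 47.7 F [ 1.1  0.7 -2.5] tilt 0.001
move cm [0.32 0.19 1.92] turn -0.008
```

>>> carry_out(
  series="0 0 0.4 0;0 0 0.8 0;0 0 1.1 0;0 0 1.4 0;0 0 1.6 0;0 0 1.7 0;0 0 1.8 0;0 0 1.9 0;0 0 1.9 0;0 0 1.9 0",
)

```text
clock: 6.82
tcp_pos: [436.9, -28.9, 12.5]
eef_rot: [0.0, 0.004, 1.0, -0.0]
ft_force: [-1.5, 0.7, 3.3]
opening: 47.2
grip_force: 42.3
```

>>> carry_out(
  series="0 0 0 0;0 0 0 0;0 0 0 0;0 0 0 0;0 0 0 0;0 0 0 0;0 0 0 0;0 0 0 0;0 0 0 0;0 0 0 0",
  jaw=8.5,
)

```text
clock: 7.65
tcp_pos: [436.9, -28.9, 12.3]
eef_rot: [0.0, 0.004, 1.0, 0.0]
ft_force: [0.3, 0.7, -0.2]
opening: 85.1
grip_force: 0.0
```

>>> carry_out(
  series="0 0 -1 0;0 0 -2 0;0 0 -3.5 0;0 0 -5 0;0 0 -6.5 0;0 0 -8 0;0 0 -8 0.1;0 0 -8 0.2;0 0 -8 0.32;0 0 -8 0.44",
)

```text
clock: 8.48
tcp_pos: [436.9, -28.9, 92.4]
eef_rot: [0.0, 0.225, 0.974, -0.0]
ft_force: [0.4, -0.6, -0.2]
opening: 84.5
grip_force: 0.0
```

>>> carry_out(
  series="0 0 0 0.12;0 0 0 0.24;0 0 0 0.36;0 0 0 0.48;0 0 0 0.6;0 0 0 0.72;0 0 0 0.84;0 0 0 0.96;0 0 0 1.08;0 0 0 1.12",
)

```text
clock: 9.32
tcp_pos: [436.8, -28.9, 92.3]
eef_rot: [-0.0, 0.709, 0.706, -0.0]
ft_force: [-0.3, -0.2, 0.2]
opening: 85.2
grip_force: 0.0
```

Run:
```python
from h import *
m=camera_model('wrist'); p,d=read_camera('wrist'); np.save('/tmp/w2m.npy',m)
cv2.imwrite('pics/w2.png',cv2.resize(p,(768,576)))
go(437,-29,16,np.pi/2)
```

```text
clock 9.37 tcp [436.8 -28.8  92.2] h 1.568 op 84.8 F [ 0.5 -0.4  0.1] tilt 0.000
move cm [-0.02  0.02  7.62] turn -0.003
```

View pics/w2.png

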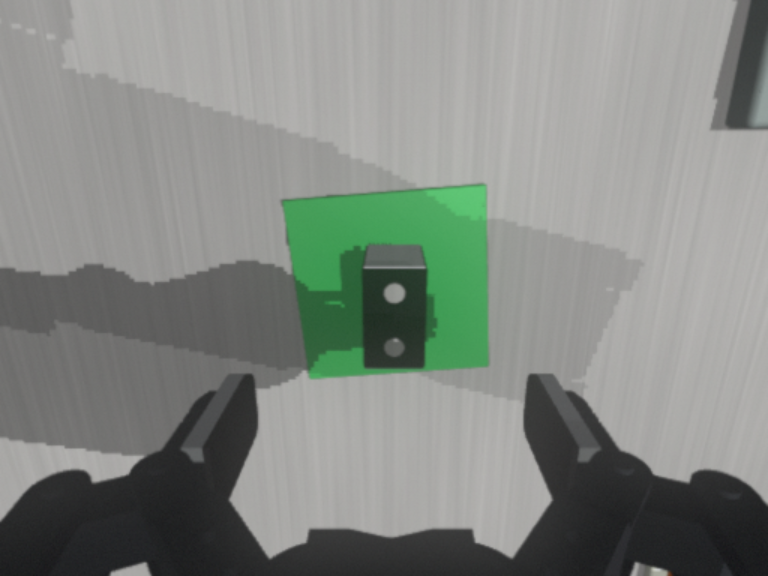

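The block stands on the pad with screws at (394,293) and (394,347), square to the tool and centred between the fingers. I'll regrasp it by its black sides.

>>> carry_out(
  series="0 0 1.5 0;0 0 3 0;0 0 4.5 0;0 0 5.5 0;0 0 6.5 0;0 0 7.2 0;0 0 7.7 0;0 0 7.7 0;0 0 7.7 0;0 0 7.7 0",
)

```text
clock: 10.2
tcp_pos: [437.2, -29.0, 15.7]
eef_rot: [0.0, 0.706, 0.708, 0.0]
ft_force: [0.1, 0.6, -0.1]
opening: 85.0
grip_force: 0.0
```

>>> carry_out(
  series="0 0 0 0;0 0 0 0;0 0 0 0;0 0 0 0;0 0 0 0;0 0 0 0;0 0 0 0;0 0 0 0;0 0 0 0;0 0 0 0",
  jaw=2,
  grip_force=40,
)

```text
clock: 11.03
tcp_pos: [437.1, -28.9, 15.6]
eef_rot: [0.0, 0.706, 0.708, 0.0]
ft_force: [-0.8, 0.3, 5.0]
opening: 27.3
grip_force: 39.9
```

>>> carry_out(
  series="0 0 -0.5 0;0 0 -1.5 0;0 0 -3 0;0 0 -5 0;0 0 -7 0;0 0 -9 0;0 0 -11 0;0 0 -12.5 0;0 0 -12.5 0;0 0 -12.5 0",
)

```text
clock: 11.87
tcp_pos: [437.0, -28.9, 140.5]
eef_rot: [0.0, 0.706, 0.708, 0.0]
ft_force: [-0.4, -0.3, -2.6]
opening: 27.4
grip_force: 39.6
```

```bash
python3 -c "
from h import *
go(624.5,180,140,np.pi/2)"
```

```text
clock 11.87 tcp [437.  -28.9 140.5] h 1.574 op 27.4 F [-0.4 -0.3 -2.6] tilt 0.001
move cm [20.83 18.82  0.06] turn 0.003
```

>>> carry_out(
  series="2.1 1.9 0 0;4.6 4.2 0 0;7.2 6.5 0 0;9.8 8.9 0 0;12.4 11.2 0 0;15 13.6 0 0;17.6 15.9 0 0;19.8 17.9 0 0;20.8 18.8 0 0;20.8 18.8 0 0",
)

```text
clock: 12.7
tcp_pos: [625.0, 181.9, 137.3]
eef_rot: [-0.001, 0.705, 0.709, -0.001]
ft_force: [-0.8, -0.5, -1.7]
opening: 27.3
grip_force: 39.9
```

Run:
```python
from h import *
m=camera_model('wrist'); p,d=read_camera('wrist'); np.save('/tmp/w3m.npy',m); np.savez('/tmp/w3.npz',p=p,d=d)
cv2.imwrite('pics/w3.png',cv2.resize(p,(768,576)))
go(624.5,241,140,np.pi/2)
```

```text
clock 12.75 tcp [624.  180.6 137.6] h 1.575 op 27.3 F [-0.9 -1.3 -1.8] tilt 0.004
move cm [ 6.04  0.08 -0.24] turn 0.005
```

View pics/w3.png

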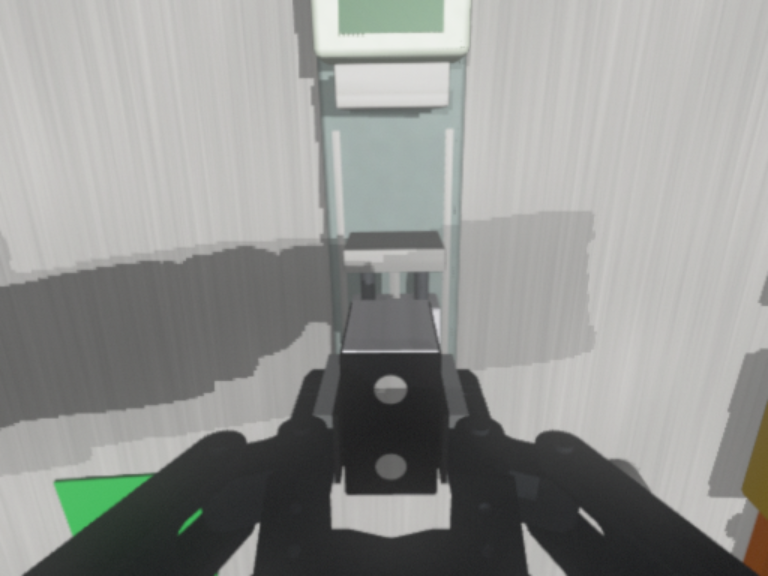

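The held block has its bright end towards the jaws. The fixed jaw's front edge runs from (337,97) to (448,94), and the sliding jaw's top spans rows 248–270.

Run:
```python
from h import *
m=np.load('/tmp/w3m.npy',allow_pickle=True).item(); d=np.load('/tmp/w3.npz')['d']
print('cam',np.linalg.inv(m['extrinsics'])[:3,3].round(0))
for v in list(range(40,75,3))+list(range(152,184,3)):
    print(v,deproj(m,262,v,d[v,262]).round(1), end=' ')
f=lambda u,v:((u+.5)/1.5-.5,(v+.5)/1.5-.5)
print()
for n,q,z in [('fjL',(337,97),58),('fjR',(448,94),58),('fj2L',(338,107),58),('fj2R',(448,106),58),('fj0L',(336,64),58),('fj0R',(448,62),58),('sj0L',(350,233),58),('sj0R',(441,232),58),('sjL',(345,248),58),('sjR',(443,248),58),('sjbL',(345,270),58),('sjbR',(443,270),58),('baseL',(320,100),18),('baseR',(464,100),18),('baseL2',(329,240),18),('baseR2',(460,240),18),('endtopL',(343,351),61),('endtopR',(438,351),61)]:
    print(n,ray_z(m,*f(*q),z).round(1))
```

```text
cam [624. 266. 280.]
40 [624.6 292.2  34.2] 43 [624.5 287.9  57.7] 46 [624.5 286.1  57.7] 49 [624.5 284.4  57.3] 52 [624.6 282.6  58. ] 55 [624.6 280.8  58. ] 58 [624.6 279.   58.2] 61 [624.6 277.2  57.4] 64 [624.6 275.4  56.3] 67 [624.6 273.5  58.4] 70 [624.6 271.7  56.7] 73 [624.8 270.6  18.1] 152 [625.2 207.8  18.4] 155 [625.2 206.4  23.6] 158 [625.2 206.7  35.2] 161 [625.2 206.3  43.4] 164 [625.1 206.6  53.7] 167 [625.1 205.8  59.4] 170 [625.1 203.4  58.8] 173 [625.2 200.8  57.8] 176 [625.2 198.5  57.9] 179 [625.2 196.2  58. ] 182 [625.3 191.2  49.6] 
fjL [600.  274.9  58. ]
fjR [648.5 276.4  58. ]
fj2L [600.3 270.8  58. ]
fj2R [648.8 271.5  58. ]
fj0L [600. 288.  58.]
fj0R [647.9 289.   58. ]
sj0L [604.2 214.1  58. ]
sj0R [648.  214.9  58. ]
sjL [601.6 206.7  58. ]
sjR [649.3 206.9  58. ]
sjbL [601.4 195.4  58. ]
sjbR [649.8 195.7  58. ]
baseL [586.8 275.   18. ]
baseR [661.4 275.4  18. ]
baseL2 [588.6 200.7  18. ]
baseR2 [663.3 201.1  18. ]
endtopL [599.5 152.4  61. ]
endtopR [648.6 152.8  61. ]
```

>>> carry_out(
  series="1 0 0 -0.01;2 0 0 -0.01;3 0 0 -0.01;4 0 0 -0.01;5 0 0 -0.01;5.7 0 0 -0.01;5.9 0 0 -0.01;5.9 0 0 -0.01;5.9 0 0 -0.01;5.9 0 0 -0.01",
)

```text
clock: 13.58
tcp_pos: [624.1, 238.4, 140.3]
eef_rot: [0.0, 0.703, 0.712, -0.0]
ft_force: [0.3, -0.1, -1.6]
opening: 27.2
grip_force: 39.9
```

```bash
python3 -c "
from h import *
go(624.8,240,40,1.582)"
```

```text
clock 13.58 tcp [624.1 238.4 140.3] h 1.584 op 27.2 F [ 0.3 -0.1 -1.6] tilt 0.000
move cm [ 0.16  0.07 10.03] turn 0.002
```

>>> carry_out(
  series="0.2 0.1 1 0;0.2 0.1 2.2 0;0.2 0.1 3.4 0;0.2 0.1 4.6 0;0.2 0.1 5.8 0;0.2 0.1 7 0;0.2 0.1 8.2 0;0.2 0.1 9.3 0;0.2 0.1 10 0;0.2 0.1 10 0",
)

```text
clock: 14.42
tcp_pos: [624.1, 240.3, 38.2]
eef_rot: [-0.001, 0.703, 0.712, -0.001]
ft_force: [-0.2, 0.3, -2.0]
opening: 27.7
grip_force: 39.9
```

```bash
python3 -c "
from h import *
go(624.8,240,29.6,1.582)"
```

```text
clock 14.42 tcp [624.1 240.3  38.2] h 1.583 op 27.7 F [-0.2  0.3 -2. ] tilt 0.003
move cm [-0.03  0.07  0.86] turn 0.001
```

>>> carry_out(
  series="0 0 0.2 0;0 0 0.4 0;0 0 0.6 0;0 0 0.7 0;0 0 0.8 0;0 0 0.9 0;0 0 1 0;0 0 1 0;0 0 1 0;0 0 1 0",
)

```text
clock: 15.25
tcp_pos: [625.0, 240.7, 30.3]
eef_rot: [0.0, 0.702, 0.712, -0.0]
ft_force: [0.1, -0.1, -1.8]
opening: 27.3
grip_force: 39.9
```

Not yet in contact (the force is unchanged); go a little lower.

>>> carry_out(
  series="0 0 0.03 0;0 0 0.05 0;0 0 0.08 0;0 0 0.1 0;0 0 0.1 0;0 0 0.1 0;0 0 0.1 0;0 0 0.1 0;0 0 0.1 0;0 0 0.1 0",
)

```text
clock: 16.08
tcp_pos: [625.1, 240.7, 29.6]
eef_rot: [0.0, 0.702, 0.712, 0.0]
ft_force: [-2.7, -0.3, 5.2]
opening: 27.3
grip_force: 40.6
```

Contact. Release and lift.

>>> carry_out(
  series="0 0 0 0;0 0 0 0;0 0 0 0;0 0 0 0;0 0 0 0;0 0 0 0;0 0 0 0;0 0 0 0;0 0 0 0;0 0 0 0",
  jaw=8,
)

```text
clock: 16.92
tcp_pos: [625.0, 240.7, 29.3]
eef_rot: [-0.0, 0.702, 0.712, -0.0]
ft_force: [-0.5, 0.1, 0.3]
opening: 79.8
grip_force: 0.0
```

>>> carry_out(
  series="0 0 -0.5 0;0 0 -1.5 0;0 0 -3 0;0 0 -4.5 0;0 0 -6 0;0 0 -8 0;0 0 -10 0;0 0 -12 0;0 0 -13 0;0 0 -13 0",
)

```text
clock: 17.75
tcp_pos: [626.1, 241.0, 162.7]
eef_rot: [0.001, 0.702, 0.712, 0.002]
ft_force: [0.2, -0.4, -0.2]
opening: 80.1
grip_force: 0.0
```

Run:
```python
from h import *
go(624.8,111.5,160,np.pi)
```

```text
clock 17.75 tcp [626.1 241.  162.7] h 1.584 op 80.1 F [ 0.2 -0.4 -0.2] tilt 0.005
move cm [-12.95  -0.3    0.25] turn -1.558
```

>>> carry_out(
  series="-1.5 0 0 0;-3.2 0 0 0;-5 0 0 0;-7 0 0 0;-9 0 0 0;-11 0 0 0;-12.5 -0.2 0 0;-13 -0.2 0 0;-13 -0.2 0 0;-13 -0.2 0 0",
)

```text
clock: 18.58
tcp_pos: [624.6, 110.8, 159.0]
eef_rot: [-0.0, 0.703, 0.712, -0.0]
ft_force: [0.0, 0.6, -0.1]
opening: 79.9
grip_force: 0.0
```

Run:
```python
from h import *
m=camera_model('wrist'); p,d=read_camera('wrist'); np.save('/tmp/w4m.npy',m); np.savez('/tmp/w4.npz',p=p,d=d)
cv2.imwrite('pics/w4.png',cv2.resize(p,(768,576)))
go(624.8,111.5,160,np.pi)
```

```text
clock 18.63 tcp [624.6 111.2 159. ] h 1.584 op 79.6 F [-0.2 -0.7 -0.5] tilt 0.000
move cm [ 0.03  0.02 -0.1 ] turn -1.558
```

View pics/w4.png

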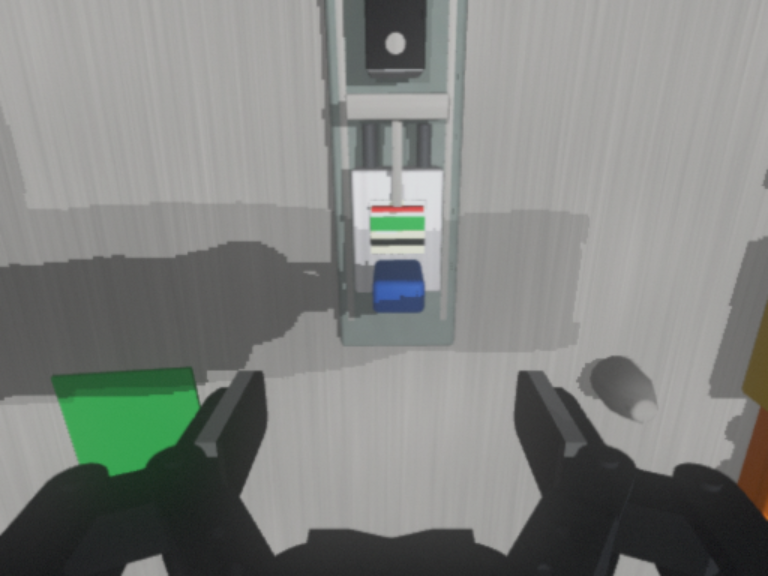

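The block stands between the jaws with its screw at (396,43). The blue post's top spans about (374–424, 284–311), and the pointer is at its relaxed end.

Run:
```python
from h import *
m=np.load('/tmp/w4m.npy',allow_pickle=True).item(); d=np.load('/tmp/w4.npz')['d']
for v in range(172,212,3): print(v,deproj(m,265.5,v,d[v,265]).round(1))
f=lambda u,v:((u+.5)/1.5-.5,(v+.5)/1.5-.5)
for q in [(374,297),(424,297)]: print(ray_z(m,*f(*q),84.5).round(1))
```

```text
172 [628.1 120.5  44.7]
175 [627.9 120.6  53.9]
178 [627.8 120.4  61.9]
181 [627.7 120.5  70.1]
184 [627.6 120.4  77. ]
187 [627.5 120.1  83.3]
190 [627.5 118.2  84.4]
193 [627.5 116.2  85.5]
196 [627.6 113.4  84.1]
199 [627.6 111.1  84.5]
202 [627.7 108.5  83.9]
205 [627.7 106.3  84.4]
208 [627.8 103.5  83.3]
211 [629.4  73.2  18.3]
[615.5 111.9  84.5]
[640.2 112.2  84.5]
```

>>> carry_out(
  series="0 0 0 -0.12;0 0 0 -0.24;0 0 0 -0.36;0 0 0 -0.48;0 0 0 -0.6;0 0 0 -0.72;0 0 0 -0.84;0 0 0 -0.96;0 0 0 -1.08;0 0 0 -1.2",
  jaw=6,
)

```text
clock: 19.47
tcp_pos: [624.6, 112.0, 159.1]
eef_rot: [-0.0, 0.174, 0.985, 0.0]
ft_force: [0.9, 0.0, 0.1]
opening: 60.0
grip_force: 0.0
```

```bash
python3 -c "
from h import *
go(627,111.5,55,np.pi+0.012)"
```

```text
clock 19.47 tcp [624.6 112.  159.1] h 2.791 op 60.0 F [0.9 0.  0.1] tilt 0.000
move cm [-0.24  0.03 10.41] turn -0.362
```

>>> carry_out(
  series="-0.2 0 0 -0.12;-0.2 0 0 -0.24;-0.2 0 0 -0.36;-0.2 0 1.5 -0.36;-0.2 0 3.5 -0.36;-0.2 0 5.5 -0.36;-0.2 0 7.5 -0.36;-0.2 0 9 -0.36;-0.2 0 10 -0.36;-0.2 0 10.4 -0.36",
)

```text
clock: 20.3
tcp_pos: [625.8, 110.9, 53.6]
eef_rot: [-0.001, -0.002, 1.0, 0.0]
ft_force: [-0.1, -0.3, -0.6]
opening: 60.0
grip_force: 0.0
```

>>> carry_out(
  series="0 0 0 0;0 0 0 0;0 0 0 0;0 0 0 0;0 0 0 0;0 0 0 0;0 0 0 0;0 0 0 0;0 0 0 0;0 0 0 0",
  jaw=1.2,
  grip_force=30,
)

```text
clock: 21.13
tcp_pos: [627.2, 110.4, 56.5]
eef_rot: [0.001, -0.001, 1.0, 0.0]
ft_force: [-0.5, 3.7, 6.7]
opening: 17.8
grip_force: 32.7
```

```bash
python3 -c "
from h import *
go(627,137,55,np.pi+0.012)"
```

```text
clock 21.13 tcp [627.2 110.4  56.5] h -3.139 op 17.8 F [-0.5  3.7  6.7] tilt 0.002
move cm [0.01 2.66 0.15] turn -0.009
```

>>> carry_out(
  series="0 0.1 0 0;0 0.25 0 0;0 0.4 0 0;0 0.55 0 0;0 0.7 0 0;0 0.85 0 0;0 1 0 0;0 1.1 0 0;0 1.2 0 0;0 1.2 0 0",
)

```text
clock: 21.97
tcp_pos: [627.0, 120.0, 56.6]
eef_rot: [0.001, -0.001, 1.0, -0.002]
ft_force: [-1.8, -9.0, 8.3]
opening: 17.7
grip_force: 34.2
```

>>> carry_out(
  series="0 0.1 0 0;0 0.2 0 0;0 0.3 0 0;0 0.4 0 0;0 0.5 0 0;0 0.6 0 0;0 0.7 0 0;0 0.8 0 0;0 0.9 0 0;0 1 0 0",
)

```text
clock: 22.8
tcp_pos: [626.8, 129.7, 56.5]
eef_rot: [0.001, -0.0, 1.0, -0.002]
ft_force: [-3.1, -11.4, 8.2]
opening: 17.4
grip_force: 34.6
```

Run:
```python
from h import *
go(627,137,55,np.pi)
p,d=read_camera('top'); np.savez('/tmp/t2.npz',p=p,d=d)
q,_=read_camera('scene'); w,_=read_camera('wrist')
a=cv2.resize(p[155:200,110:240],(780,270),interpolation=cv2.INTER_CUBIC)
b=cv2.resize(q[210:270,260:430],(780,275),interpolation=cv2.INTER_CUBIC)
cv2.imwrite('pics/c2.png',np.vstack([a,b]))
```

```text
clock 22.80 tcp [626.8 129.7  56.5] h -3.141 op 17.4 F [ -3.1 -11.4   8.2] tilt 0.004
move cm [-0.02  0.73  0.15] turn 0.001
```

View pics/c2.png

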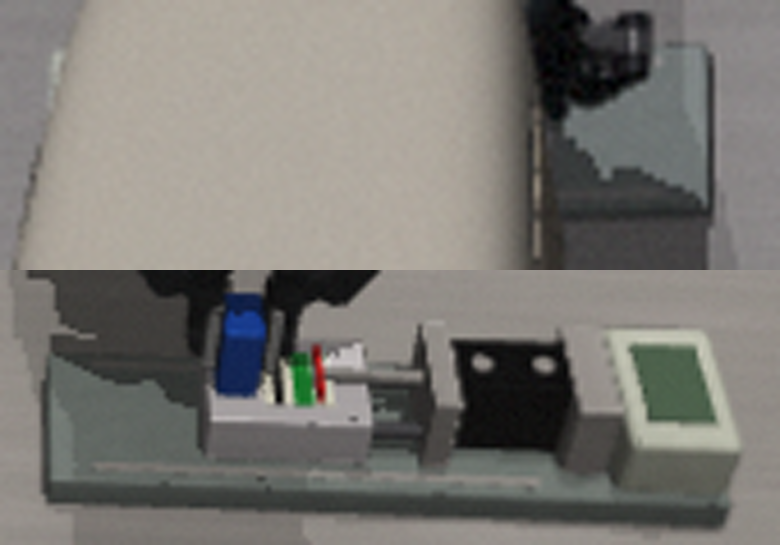

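The pointer (318,375 in the crop) stands just short of the green band (292–312), and the block touches the jaws. About 6 mm more to go.

>>> carry_out(
  series="0 0.05 0 0;0 0.1 0 0;0 0.2 0 0;0 0.3 0 0;0 0.4 0 0;0 0.5 0 0;0 0.6 0 0;0 0.65 0 0;0 0.65 0 0;0 0.65 0 0",
)

```text
clock: 23.78
tcp_pos: [626.7, 135.8, 56.5]
eef_rot: [0.001, -0.0, 1.0, -0.002]
ft_force: [-4.1, -13.2, 9.2]
opening: 17.4
grip_force: 34.8
```

Run:
```python
from h import *
go(627,137,55,np.pi)
q,_=read_camera('scene')
cv2.imwrite('pics/c3.png',cv2.resize(q[210:270,290:410],(800,400),interpolation=cv2.INTER_CUBIC))
```

```text
clock 23.78 tcp [626.7 135.8  56.5] h -3.141 op 17.4 F [ -4.1 -13.2   9.2] tilt 0.005
move cm [-0.03  0.12  0.15] turn 0.001
```

View pics/c3.png

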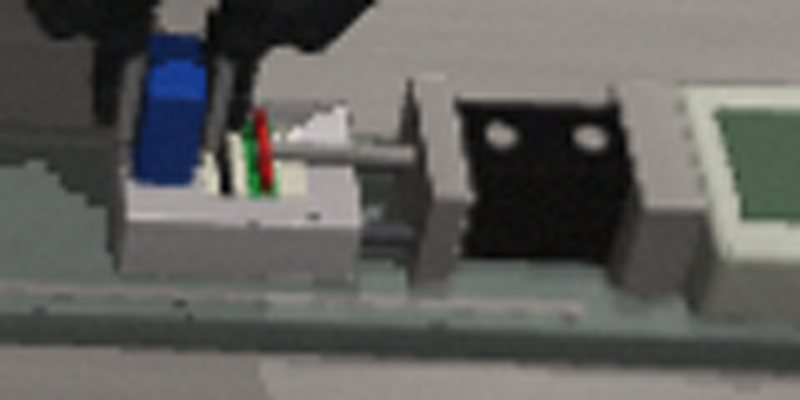

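The pointer is inside the green band, at (265,150) with the band spanning about 245–277. I'll relax the push, open, retreat and check.

>>> carry_out(
  series="0 -0.1 0 0;0 -0.2 0 0;0 -0.2 0 0;0 -0.2 0 0;0 -0.2 0 0;0 -0.2 0 0;0 -0.2 0 0;0 -0.2 0 0;0 -0.2 0 0;0 -0.2 0 0",
)

```text
clock: 24.67
tcp_pos: [626.7, 135.8, 56.5]
eef_rot: [0.001, -0.001, 1.0, -0.001]
ft_force: [-2.9, -2.1, 8.1]
opening: 17.9
grip_force: 33.5
```

>>> carry_out(
  series="0 0 0 0;0 0 0 0;0 0 0 0;0 0 0 0;0 0 0 0;0 0 0 0;0 0 0 0;0 0 0 0;0 0 0 0;0 0 0 0",
  jaw=5,
)

```text
clock: 25.5
tcp_pos: [626.5, 136.5, 55.2]
eef_rot: [-0.0, -0.001, 1.0, -0.0]
ft_force: [-0.3, -0.7, 0.4]
opening: 50.0
grip_force: 0.0
```

>>> carry_out(
  series="0 0 -0.5 0;0 0 -1.5 0;0 0 -3 0;0 0 -5 0;0 0 -7 0;0 0 -9 0;0 0 -11 0;0 0 -13 0;0 0 -14 0;0 0 -14 0",
)

```text
clock: 26.33
tcp_pos: [627.5, 136.6, 198.5]
eef_rot: [0.002, -0.001, 1.0, 0.0]
ft_force: [0.2, -0.7, 0.5]
opening: 49.9
grip_force: 0.0
```

Run:
```python
from h import *
go(627,137,55,np.pi)
q,_=read_camera('scene')
cv2.imwrite('pics/c4.png',cv2.resize(q[210:270,290:410],(800,400),interpolation=cv2.INTER_CUBIC))
```

```text
clock 26.33 tcp [627.5 136.6 198.5] h -3.139 op 49.9 F [ 0.2 -0.7  0.5] tilt 0.005
move cm [ 0.12  0.03 14.35] turn 0.002
```

View pics/c4.png

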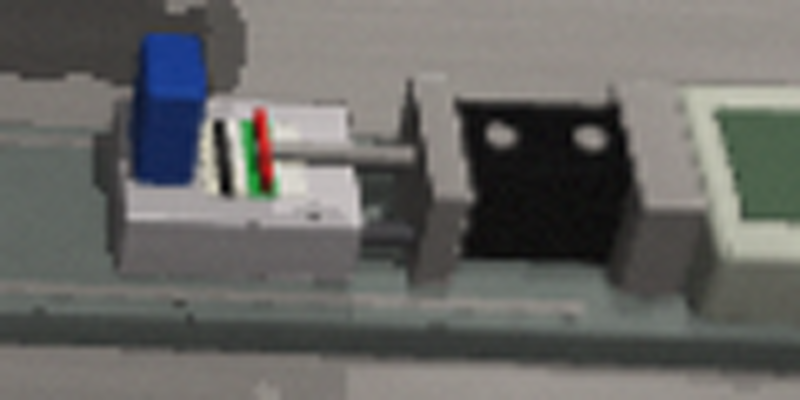

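The post is free and the pointer is still in the green band, about 3 mm past its entry edge. The block bears on both jaws, so I'm handing in.

```bash
python3 -c "
from h import *
print(close_job())"
```

```text
the job is handed in; nothing more can be done
None
```

I handed the job in at about 26 s: the block stands between the caliper jaws bearing on both, the red pointer is in the green band (about 8 mm of spring travel, judged from the last picture), and the gripper is clear. The judge's verdict was not shown.

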